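Sort the bench leftovers into the colour-coded trays

TASK

Sort the five things left about the bench (two markers, forceps, two small vials) into the coloured trays: both markers lying flat in the yellow tray side by side (not one on top of the other), the steel forceps lying flat in the green tray, and both small vials standing upright in the blue tray. Leave the flask and the beaker where they are.

Things in the scene. Friction and masses are not known exactly. Their poses are not given: they have to be found in the camera images.
- black_marker_mid (a point): Black marker pen with a white barrel and black cap, lying on the bench: 17 x 135 x 16 mm (width x, length y, height z), about 20 g. This point is its centre, 8 mm above its underside; its own y runs along its length.
- red_marker_mid (a point): Red marker pen with a white barrel and red cap, lying on the bench: 17 x 135 x 16 mm (width x, length y, height z), about 20 g. This point is its centre, 8 mm above its underside; its own y runs along its length.
- forceps_mid (a point): Steel forceps with orange-coated grips half-way along, lying on their side on the bench: 14 x 125 x 9 mm (width x, length y, height z), two legs side by side, about 30 g; gripped across the 14 mm width near the middle they are stiff. This point is their centre, 4.5 mm above the underside; their own y runs along the length.
- red_vial_mid (a point): Small sample vial with a red screw cap and white body, standing on the bench: 14 mm wide over the cap, 12 mm over the body, 46 mm tall, cap from 34 mm up, flat foot, about 15 g. This point is its centre, 23 mm above its foot; z is its long axis, up. It tips over easily.
- teal_vial_mid (a point): Small sample vial with a teal-green screw cap and white body, standing on the bench: 14 mm wide over the cap, 12 mm over the body, 46 mm tall, cap from 34 mm up, flat foot, about 15 g. This point is its centre, 23 mm above its foot; z is its long axis, up. It tips over easily.
- blue_tray: Blue plastic sorting tray, open on top, fixed to the bench, for the two vials. Outside 140 x 175 x 20 mm (x, y, z), walls 4 mm thick, so 132 x 167 mm inside; its floor is 4 mm thick, with the inner floor 4 mm and the rim 20 mm above the bench. Origin under its centre, at bench height; z up, its long side along its y.
- yellow_tray: Yellow plastic sorting tray, open on top, fixed to the bench, for the two markers. Outside 140 x 175 x 20 mm (x, y, z), walls 4 mm thick, so 132 x 167 mm inside; its floor is 4 mm thick, with the inner floor 4 mm and the rim 20 mm above the bench. Origin under its centre, at bench height; z up, its long side along its y.
- green_tray: Green plastic sorting tray, open on top, fixed to the bench, for the forceps. Outside 140 x 175 x 20 mm (x, y, z), walls 4 mm thick, so 132 x 167 mm inside; its floor is 4 mm thick, with the inner floor 4 mm and the rim 20 mm above the bench. Origin under its centre, at bench height; z up, its long side along its y.
- flask_mid (a point): Bystander, loose: conical stoppered flask with pink contents, 76 mm wide, 133 mm tall; this point is its axis half-way up. Leave it alone. (A fixed white bottle with a red cap, about 0.1 m tall, stands to its right, at x 0.66, y 0.22.)
- beaker_mid (a point): Bystander, loose: small clear beaker, 54 mm wide, 69 mm tall; this point is its axis half-way up. Leave it alone.
Not all that is in view belongs to the job. Leave any pink look-alike of the part that bears black_marker_mid alone.

How it is judged:
At the end, for the whole second after the job is handed in: Markers flat on the yellow tray's floor (centres under 20 mm high), forceps flat in the green (under 16 mm), within 0.1 rad of level; vials upright within 0.12 rad on the blue tray's floor (centres under 34 mm); centres within 56 mm (x) and 76 mm (y) of the tray's middle; all released, at rest (x of black_marker_mid in the frame of yellow_tray between -0.056 and 0.056 m and y of black_marker_mid in the frame of yellow_tray between -0.076 and 0.076 m and z of each of black_marker_mid, red_marker_mid in the frame of yellow_tray below 0.02 m and angle between black_marker_mid's own y axis and vertical between 1.47 and 1.672 rad and linear speed of each of black_marker, red_marker, forceps, red_vial, teal_vial below 0.02 m/s and x of red_marker_mid in the frame of yellow_tray between -0.056 and 0.056 m and y of red_marker_mid in the frame of yellow_tray between -0.076 and 0.076 m and angle between red_marker_mid's own y axis and vertical between 1.47 and 1.672 rad and x of forceps_mid in the frame of green_tray between -0.056 and 0.056 m and y of forceps_mid in the frame of green_tray between -0.076 and 0.076 m and z of forceps_mid in the frame of green_tray below 0.016 m and angle between forceps_mid's own y axis and vertical between 1.47 and 1.672 rad and x of red_vial_mid in the frame of blue_tray between -0.056 and 0.056 m and y of red_vial_mid in the frame of blue_tray between -0.076 and 0.076 m and z of each of red_vial_mid, teal_vial_mid in the frame of blue_tray below 0.034 m and angle between each of red_vial_mid, teal_vial_mid's own z axis and vertical below 0.12 rad and x of teal_vial_mid in the frame of blue_tray between -0.056 and 0.056 m and y of teal_vial_mid in the frame of blue_tray between -0.076 and 0.076 m); the robot touches nothing.
It fails at once if the flask is moved more than 30 mm (distance of flask_mid from where it was at the start of the episode above 0.03 m).
It fails at once if the beaker is moved more than 30 mm (distance of beaker_mid from where it was at the start of the episode above 0.03 m).
It also fails if it takes over 133 s, if anything falls off the work surface, if the arm or the gripper's body presses on something with over 40 N, if the wrist force passes 120 N, or if a joint passes its speed limit or range.

ROBOT

A 7-joint arm with a two-finger parallel gripper is mounted at the origin on a cart in front of the work surface, level with it; the furniture and walls round the work are solid. World frame = base frame: x ahead of the robot, y to its left, z up, the work surface at z = 0. Lengths are in m, angles in rad, forces in N, time in s.
With the tool pointing down it reaches from about 0.35 to 0.9 m from the base axis. Payload 8.1 kg.
Tool frame: the origin (TCP) lies between the finger pads; the fingertips stand 11 mm ahead of it and the grasp point (between the pads) lies 8 mm behind it (arm.tip_extent is the distance from the TCP to the fingertips, in m); z points along the fingers, x is the direction in which the jaws open and shut, and the axes are right-handed (so a half turn about z gives the same grasp; the last joint's range is limited). The gripper opens to 85 mm and grips with 20 to 120 N. Pads are 22 mm wide; open, the fingers measure 114 mm over their backs; the gripper's body (76 mm by 85 mm) begins 54 mm behind the grasp point. The pads swing forward as they close: fully open they stand 13 mm farther back than shut.
Start: joints at [-1.425, 0.434, 0.025, 1.573, -0.012, 1.134, -0.075], TCP at [0.154, 0.606, 0.242] pointing down, gripper open.
Joint ranges: [-2.62, 2.62], [-0.44, 2.09], [-1.27, 1.32], [0.08, 2.57], [-1.32, 4.46], [0.12, 2], [-2.74, 2.74]. Speed limits (rad/s): [2.22, 2.22, 3.01, 3.01, 3.14, 3.14, 3.14].

INTERFACE

Orientations are given as a unit quaternion [x, y, z, w].
In Python, from cell import arm gives the robot as it stands.
- The arm moves only by the tool send_rows, never from a script. Its argument "motion" is a list of rows, each a list of 5 numbers: the shift along the tool's x, y, z in mm, then the turn about the tool's z in rad, then the closure, from 0 (fully open) to 1 (shut). A call has 1 to 12 rows; each row shifts and turns the pose as measured when the row begins, along the tool's axes as they then stand; what a row does not reach is not made up. A row lasts 1/12 s, in which the tool goes at most 41.7 mm and 7.16 degrees, less where a joint would pass 70% of its speed; a pose out of reach is approached as far as the arm can. A call is refused whole if a number of a shift passes 41.7 or a number of a turn 0.125, either way. A call with a gripper value outside its range is refused whole. The fingers move at their own pace and stop on an object; "grip_force" is the grip in N (left out, the last holds). Time passes only in rows, so rows that do not move let the fingers close. It gives the time, the measured TCP pose, the force and the opening at its end, in the units of the state.
- arm.read_state(): the state, without advancing time (a new reading comes with each control period).
- arm.capture(name): name is "scene" or "top"; returns a dict with "image" (420x560x3 uint8, blue, green, red), "depth" (420x560 float32, m along the optical axis (not along the pixel's ray), 0 where there is no reading), "intrinsics" (3x3 intrinsics, pixels), "eye" and "orientation" of the camera in the world. Camera axes: x right, y down, z forward; pixel columns grow to the right and rows downward; lengths in m; the calibration is good to about 2 mm. A picture is of the moment at which its call begins.
- arm.hand_in(): hands the job in, once; it reports no verdict.
The state is a dict: "t": time; "joint_pos": joint angles; "qd": joint speeds; "effort": joint torques, N m; "tcp_pos": TCP position; "orientation": TCP orientation; "wrist_force": force on the tool from outside, world axes, zero at the start; "wrist_torque": the same for the moment, N m; "finger_gap": opening from 0.0 (shut) to 1.0 (fully open).
Only numpy, scipy, OpenCV 4.12 (cv2) and the standard library are available. Lean on these libraries where they do the work, as an engineer would, in place of code of your own. Each camera call takes 0.05 s, during which the arm holds its last target. There are 200 camera calls.

## Working session

There is one attempt and no reset: what is moved stays moved. The work goes in short steps, Python scripts to look and compute and a tool call to move; the robot and the scene stay as the last step left them, time stands still between calls to the robot, and variables do not carry over. Pictures are saved under pics/ and viewed, about 12 in all and at most 16, crops included, and the job is handed in when it is done.

Besides the shell and the picture viewer there is one more tool, called after "Request:" as name(argument=value, ...) on one line, values as JSON. send_rows: Moves the arm, as the interface text tells. Its arguments: {"type":"object","properties":{"motion":{"type":"array"},"grip_force":{"type":"number"}},"required":["motion"]}

```bash
mkdir -p pics; ls
cat > h.py <<'E'
import numpy as np,cv2
from cell import arm
from scipy.spatial.transform import Rotation as R
def cap(n,save=None):
    c=arm.capture(n)
    if save: cv2.imwrite(f'pics/{save}.png',c['image'])
    return c
def rot(c):
    o=np.array(c['orientation']); return R.from_quat(o).as_matrix() if o.size==4 else o.reshape(3,3)
def plane(c,u,v,z):
    d=rot(c)@np.linalg.inv(c['intrinsics'])@np.array([u,v,1.]); e=np.array(c['eye'])
    return e+d*(z-e[2])/d[2]
def pts(c):
    h,w=c['depth'].shape; u,v=np.meshgrid(np.arange(w),np.arange(h))
    p=np.stack([u,v,np.ones_like(u)],-1)@np.linalg.inv(c['intrinsics']).T*c['depth'][...,None]
    return p@rot(c).T+np.array(c['eye'])
E
python3 - <<'E'
from h import *
for n in('top','scene'):
    c=cap(n,n+'0'); print(n,c['eye'],rot(c).round(3).tolist(),c['intrinsics'])
    np.savez(n+'0.npz',**c)
print(arm.read_state())
E
```

```text
pics
top [ 0.2457426  -0.05680194  1.45157095] [[0.015, -0.984, 0.18], [-1.0, -0.014, 0.008], [-0.005, -0.18, -0.984]] [[473.01695322   0.         272.06155569]
 [  0.         473.01695322 213.11341363]
 [  0.           0.           1.        ]]
scene [-0.65125051 -0.81562788  0.79154485] [[0.556, -0.383, 0.738], [-0.831, -0.274, 0.484], [0.017, -0.882, -0.47]] [[457.30220346   0.         287.33150247]
 [  0.         457.30220346 211.17760885]
 [  0.           0.           1.        ]]
{'t': 0.1, 'joint_pos': array([-1.42461844,  0.4351684 ,  0.02499106,  1.57398   , -0.01162084,
        1.13399278, -0.07508316]), 'qd': array([ 0.00103572, -0.0010972 , -0.00055924, -0.00120339,  0.00155124,
       -0.00034897,  0.00069043]), 'effort': array([ 2.84920163e-03, -6.71757889e+01,  1.02786139e+00, -3.16900206e+01,
        1.56808121e-02,  7.22989003e-03, -2.39813170e-05]), 'tcp_pos': array([0.15383492, 0.60533653, 0.24160535]), 'orientation': array([ 7.89396489e-01,  6.13883288e-01, -5.16051236e-04,  4.75319839e-04]), 'wrist_force': array([-0.95506101,  0.26995153, -0.12503781]), 'wrist_torque': array([-0.00038393,  0.04485791,  0.01283264]), 'finger_gap': 0.9996324608726296}
```

View pics/top0.png

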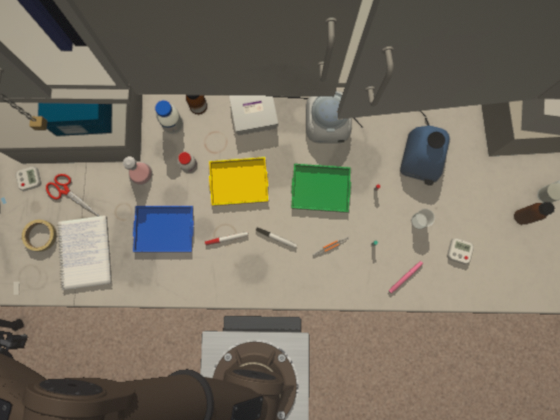

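View pics/scene0.png

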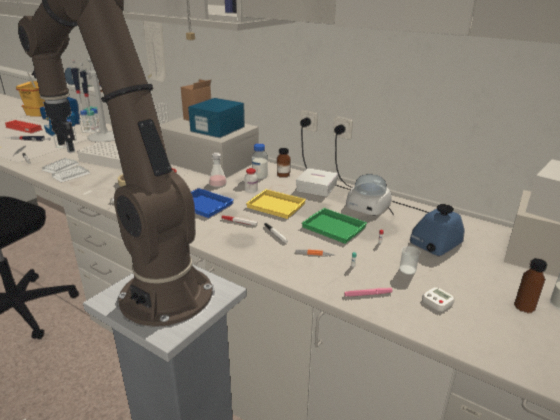

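Top view, up = +x and left = +y: red marker (227,239), black marker (276,238), forceps (331,246), red vial (377,192), teal vial (375,247). The pink pen at (406,278) is the look-alike, all pink with no white barrel or black cap, so I leave it. Beaker is at about (420,220).

```bash
cat > m.py <<'E'
from h import *
c=dict(np.load('top0.npz')); P=pts(c); im=c['image']; hsv=cv2.cvtColor(im,cv2.COLOR_BGR2HSV)
def rect(name,roi,m,z):
    x0,y0,x1,y1=roi; mm=np.zeros(m.shape,np.uint8); mm[y0:y1,x0:x1]=m[y0:y1,x0:x1]
    n,l,s,ce=cv2.connectedComponentsWithStats(mm); i=1+s[1:,4].argmax()
    v,u=np.nonzero(l==i); q=np.array([plane(c,a,b,z)[:2] for a,b in zip(u,v)],np.float32)
    r=cv2.minAreaRect(q); 
    print(name,'n',s[i,4],'px',ce[i].round(1),'rect',np.round(r[0],4),np.round(r[1],4),round(r[2],1),'mean',q.mean(0).round(4),'zmed',np.median(P[v,u,2]).round(4),'zmax',np.percentile(P[v,u,2],95).round(4)); return q
H,S,V=[hsv[...,i].astype(int) for i in range(3)]
if __name__=='__main__':
    rect('yellow',(195,145,285,220),((H>20)&(H<35)&(S>120)),.02)
    rect('green',(280,155,360,225),((H>50)&(H<80)&(S>120)),.02)
    rect('blue',(120,195,205,265),((H>105)&(H<130)&(S>120)),.02)
    bg=cv2.medianBlur(im,41).astype(int); d=np.abs(im.astype(int)-bg).max(-1)
    rect('redm',(200,225,255,250),d>22,.01); 
    rect('blackm',(250,222,304,254),d>22,.01)
    rect('forceps',(310,232,352,260),d>22,.006)
    rect('redcap',(370,180,385,200),((H<8)|(H>172))&(S>110),.046)
    rect('tealcap',(366,235,384,256),(H>75)&(H<100)&(S>80),.046)
    rect('redvial',(366,180,388,208),d>22,.02)
    rect('tealvial',(362,232,386,262),d>22,.02)
    for n,u,v in(('flask',137,170),('beaker',420,220),('wbottle',186,160)): print(n,P[v,u].round(3))
    print('cabinet',P[60:96:12,[150,300,380]].round(3).tolist())
    crops=[(195,222,120,38),(300,225,60,40),(360,175,80,90)]
    cs=[cv2.resize(im[y:y+h,x:x+w],None,fx=4,fy=4,interpolation=cv2.INTER_CUBIC) for x,y,w,h in crops]
    o=np.zeros((360,800,3),np.uint8); o[:152,:480]=cs[0]; o[160:320,:240]=cs[1]; o[:360,480:800]=cs[2]; cv2.imwrite('pics/crop.png',o)
E
python3 m.py
```

```text
yellow n 2619 px [238.1 180.8] rect [0.6093 0.0617] [0.1445 0.1847] 5.2 mean [0.6087 0.062 ] zmed 0.0051 zmax 0.0217
green n 2382 px [320.9 188.4] rect [ 0.5918 -0.1945] [0.1788 0.1409] 86.8 mean [ 0.5881 -0.1957] zmed 0.0047 zmax 0.0204
blue n 2651 px [163.  228.6] rect [0.4558 0.2891] [0.1393 0.1809] 0.8 mean [0.4549 0.288 ] zmed 0.0052 zmax 0.0214
redm n 378 px [225.1 240.9] rect [0.4231 0.0947] [0.0324 0.1353] 14.4 mean [0.4209 0.0975] zmed 0.005 zmax 0.0188
blackm n 343 px [274.  239.1] rect [ 0.4262 -0.0566] [0.1431 0.0302] 62.9 mean [ 0.4286 -0.0523] zmed 0.0037 zmax 0.0184
forceps n 246 px [329.4 247.7] rect [ 0.4061 -0.225 ] [0.0273 0.1245] 27.2 mean [ 0.405  -0.2225] zmed 0.0012 zmax 0.012
redcap n 13 px [377.5 185.8] rect [ 0.593  -0.3657] [0.0091 0.0096] 88.6 mean [ 0.592  -0.3658] zmed 0.0448 zmax 0.0498
tealcap n 8 px [375.1 242.1] rect [ 0.4197 -0.3539] [0.006  0.0062] 88.6 mean [ 0.4193 -0.3542] zmed 0.0456 zmax 0.0488
redvial n 112 px [376.2 195. ] rect [ 0.5682 -0.3662] [0.0213 0.0737] 85.4 mean [ 0.5693 -0.3667] zmed 0.0017 zmax 0.0471
tealvial n 104 px [373.6 250.1] rect [ 0.3971 -0.3557] [0.0182 0.0643] 88.6 mean [ 0.3982 -0.3547] zmed 0.0015 zmax 0.046
flask [0.621 0.36  0.085]
beaker [ 0.496 -0.505 -0.001]
wbottle [0.653 0.214 0.089]
cabinet [[[0.607, 0.141, 0.776], [0.606, -0.09, 0.784], [0.568, -0.195, 0.857]], [[0.606, 0.151, 0.739], [0.604, -0.092, 0.749], [0.569, -0.203, 0.821]], [[0.607, 0.162, 0.693], [0.606, -0.095, 0.703], [0.569, -0.212, 0.782]]]
```

View pics/crop.png

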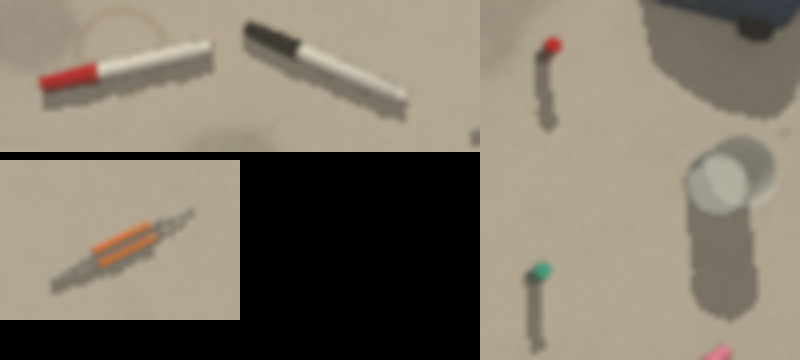

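The crop confirms it: red-capped and black-capped pens with white barrels, orange-gripped forceps, red and teal vials. The pink pen is separate. Next I measure the markers and forceps without their shadows.

```bash
cat > m2.py <<'E'
from m import *
def ax(name,roi,m,z):
    q=rect(name,roi,m,z); mu=q.mean(0); w,v=np.linalg.eigh(np.cov((q-mu).T)); a=v[:,1]; t=(q-mu)@a
    mid=mu+a*(t.max()+t.min())/2; yaw=np.degrees(np.arctan2(a[1],a[0]))%180
    print('   mid',mid.round(4),'len',(np.ptp(t)*1e3).round(1),'yaw',yaw.round(1))
if __name__=='__main__':
    Z=P[...,2]
    wr=((H<10)|(H>170))&(S>110)
    ax('redm',(200,225,255,250),wr|(V>190),.012)
    ax('redm z',(200,225,255,250),Z>.009,.012)
    ax('blackm',(250,222,304,254),(V>190)|(V<75),.012)
    ax('blackm z',(250,222,304,254),Z>.009,.012)
    ax('forceps',(310,232,352,260),(H<20)&(S>130),.009)
    print('bg V',V[200:215,285].tolist() and np.median(V[225:232,300:360]))
E
cat > go.py <<'E'
import sys
from h import *
# go.py x y z yaw_deg: shifts left in tool axes, turn
s=arm.read_state(); r=R.from_quat(s['orientation']); X=r.apply([1,0,0]); yaw=np.degrees(np.arctan2(X[1],X[0]))
a=[float(v) for v in sys.argv[1:]]
print('tcp',s['tcp_pos'].round(4),'yaw',yaw.round(2),'gap',round(s['finger_gap'],3),'t',s['t'],'j',s['joint_pos'].round(2),'F',s['wrist_force'].round(1))
if a:
    print('turn rad',np.round(-np.radians((a[3]-yaw+90)%180-90),3))
    d=np.array(a[:3])-s['tcp_pos']; print('shift now mm',(r.inv().apply(d)*1e3).round(1))
    f=R.from_matrix([[np.cos(np.radians(a[3])),np.sin(np.radians(a[3])),0],[np.sin(np.radians(a[3])),-np.cos(np.radians(a[3])),0],[0,0,-1]])
    print('shift after turn mm',(f.inv().apply(d)*1e3).round(1))
E
python3 m2.py; python3 -c "
from cell import arm; print(arm.tip_extent,[x for x in dir(arm) if x[0]!='_'])"; python3 go.py .423 .095 .12 13
```

```text
redm n 126 px [222.5 238.1] rect [0.4308 0.0963] [0.0139 0.1297] 16.3 mean [0.4291 0.1056] zmed 0.0142 zmax 0.0203
   mid [0.4317 0.0965] len 129.7 yaw 105.6
redm z n 195 px [226.3 238.4] rect [0.4285 0.094 ] [0.0154 0.1342] 14.2 mean [0.4286 0.0938] zmed 0.0149 zmax 0.0204
   mid [0.4285 0.0939] len 134.2 yaw 103.4
blackm n 43 px [279.  237.4] rect [ 0.432  -0.0706] [0.0659 0.0071] 65.6 mean [ 0.4337 -0.0675] zmed 0.0146 zmax 0.0201
   mid [ 0.4323 -0.0707] len 66.0 yaw 67.0
blackm z n 191 px [276.5 237.6] rect [ 0.4338 -0.0583] [0.1333 0.0153] 66.2 mean [ 0.4331 -0.0598] zmed 0.0149 zmax 0.02
   mid [ 0.4337 -0.0583] len 133.3 yaw 66.8
forceps n 26 px [331.5 247. ] rect [ 0.407  -0.2285] [0.0041 0.0441] 27.2 mean [ 0.407  -0.2285] zmed 0.0056 zmax 0.0143
   mid [ 0.407  -0.2285] len 44.1 yaw 116.8
bg V 177.0
0.011 ['MotionError', 'capture', 'hand_in', 'read_state', 'tip_extent']
tcp [0.1538 0.6053 0.2416] yaw 75.74 gap 1.0 t 0.1 j [-1.42  0.44  0.02  1.57 -0.01  1.13 -0.08] F [-1.   0.3 -0.1]
turn rad 1.095
shift now mm [-428.2  386.6  122.2]
shift after turn mm [147.5 557.8 121.6]
```

Request:
send_rows(motion=[[0, 0, 0, 0.12, 0], [0, 0, 0, 0.12, 0], [0, 0, 0, 0.12, 0], [0, 0, 0, 0.12, 0], [0, 0, 0, 0.12, 0], [0, 0, 0, 0.12, 0], [0, 0, 0, 0.12, 0], [0, 0, 0, 0.12, 0], [0, 0, 0, 0.12, 0], [0, 0, 0, 0, 0]])

```text
t: 0.93
tcp_pos: [0.1533, 0.6022, 0.2368]
orientation: [0.995, 0.098, -0.002, 0.005]
wrist_force: [0.3, -0.0, 0.3]
finger_gap: 1.002
```

```bash
python3 go.py .4285 .094 .12 13.4
python3 - <<'E'
from m import *
m=((H<20)&(S>130)); v,u=np.nonzero(m[232:260,310:352]); q=np.array([plane(c,a+310,b+232,.009)[:2] for a,b in zip(u,v)],np.float32); r=cv2.minAreaRect(q);print(len(q),r)
E
```

```text
tcp [0.1533 0.6022 0.2368] yaw 11.28 gap 1.002 t 0.9333 j [-1.6   0.44  0.28  1.6  -0.13  1.13 -1.09] F [ 0.3 -0.   0.3]
turn rad -0.037
shift now mm [171.  551.  121.7]
shift after turn mm [149.9 558.2 116.8]
45 ((0.4111890494823456, -0.22630645334720612), (0.013620144687592983, 0.044137194752693176), 27.267227172851562)
```

Request:
send_rows(motion=[[13, 40, 0, -0.037, 0], [13, 40, 0, 0, 0], [13, 40, 0, 0, 0], [13, 40, 0, 0, 0], [13, 40, 0, 0, 0], [13, 40, 0, 0, 0], [13, 40, 0, 0, 0], [13, 40, 0, 0, 0], [13, 40, 0, 0, 0], [13, 40, 0, 0, 0], [13, 40, 0, 0, 0], [0, 40, 0, 0, 0]])

```text
t: 1.93
tcp_pos: [0.4091, 0.1799, 0.2375]
orientation: [0.988, 0.154, -0.002, 0.005]
wrist_force: [1.5, 0.2, 0.1]
finger_gap: 1.002
```

```bash
python3 go.py .4285 .094 .06 13.4
```

```text
tcp [0.4091 0.1799 0.2375] yaw 17.74 gap 1.002 t 1.9333 j [-0.97  0.15  0.5   2.02 -0.07  1.   -0.13] F [1.5 0.2 0.1]
turn rad 0.076
shift now mm [ -6.8  86.  178.4]
shift after turn mm [ -1.   88.  177.5]
```

Request:
send_rows(motion=[[0, 30, 20, 0.076, 0], [0, 30, 30, 0, 0], [0, 28, 35, 0, 0], [0, 0, 35, 0, 0], [0, 0, 30, 0, 0], [0, 0, 0, 0, 0], [0, 0, 0, 0, 0]])

```text
t: 2.52
tcp_pos: [0.4369, 0.082, 0.0902]
orientation: [0.993, 0.122, 0.003, 0.006]
wrist_force: [0.1, -0.6, 0.1]
finger_gap: 0.998
```

```bash
python3 go.py .4285 .094 .014 13.4
```

```text
tcp [0.4369 0.082  0.0902] yaw 14.02 gap 0.998 t 2.5167 j [-0.69  0.38  0.48  2.2  -0.28  0.61  0.24] F [ 0.1 -0.6  0.1]
turn rad 0.011
shift now mm [ -5.5 -14.7  76. ]
shift after turn mm [ -5.4 -13.6  76.2]
```

Request:
send_rows(motion=[[-5, -14, 10, 0.01, 0], [0, 0, 20, 0, 0], [0, 0, 15, 0, 0], [0, 0, 0, 0, 0], [0, 0, 0, 0, 0]])

```text
t: 2.93
tcp_pos: [0.4327, 0.0987, 0.0509]
orientation: [0.992, 0.124, 0.007, 0.003]
wrist_force: [0.5, -0.6, -0.8]
finger_gap: 0.999
```

```bash
python3 go.py .4285 .094 .014 13.4; python3 -c "
from h import *
c=cap('scene','s1'); np.savez('s1.npz',**c)
im=c['image'][170:270,180:320]; cv2.imwrite('pics/s1.png',cv2.resize(im,None,fx=5,fy=5,interpolation=2))"
```

```text
tcp [0.4327 0.0987 0.0509] yaw 14.23 gap 0.999 t 2.9333 j [-0.67  0.45  0.42  2.24 -0.35  0.5   0.27] F [ 0.5 -0.6 -0.8]
turn rad 0.015
shift now mm [-5.7  3.2 36.8]
shift after turn mm [-5.2  3.6 36.9]
```

View pics/s1.png

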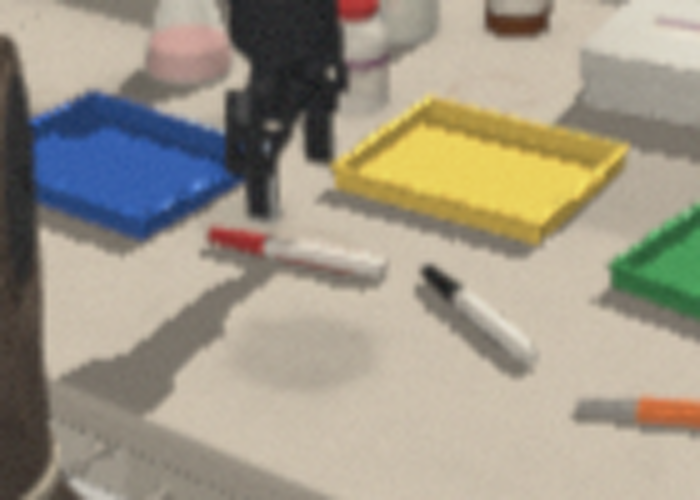

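The gripper hovers above and behind the red marker (crop spans (210,240)–(385,265)). I check the marker against this second view and then descend.

Run:
```python
from h import *
c=dict(np.load('s1.npz'))
for n,a,b in(('red',(208,236),(385,266)),('black',(424,268),(534,360))):
    p=[plane(c,180+x/5,170+y/5,.009)[:2] for x,y in(a,b)]; d=p[0]-p[1]
    print(n,(p[0]+p[1])/2,np.hypot(*d),np.degrees(np.arctan2(d[1],d[0])))
```

```text
red [0.42253603 0.08929198] 0.13312334679504717 106.7190438608882
black [ 0.42727387 -0.06245931] 0.1403234477475001 66.64770959324677
```

Request:
send_rows(motion=[[-5, 3, 8, 0.012, 0], [0, 0, 10, 0, 0], [0, 0, 8, 0, 0], [0, 0, 0, 0, 0], [0, 0, 0, 0, 0]])

```text
t: 3.4
tcp_pos: [0.4313, 0.0956, 0.0263]
orientation: [0.993, 0.119, 0.01, 0.002]
wrist_force: [-0.5, 0.3, 0.5]
finger_gap: 1.002
```

```bash
python3 go.py .4285 .094 .014 13.4
```

```text
tcp [0.4313 0.0956 0.0263] yaw 13.62 gap 1.002 t 3.4 j [-0.63  0.49  0.37  2.26 -0.4   0.43  0.31] F [-0.5  0.3  0.5]
turn rad 0.004
shift now mm [-3.3  0.8 12.3]
shift after turn mm [-3.1  0.9 12.3]
```

Request:
send_rows(motion=[[-4, 0, 6, 0, 0], [0, 0, 6, 0, 0], [0, 0, 1, 0, 0.3], [0, 0, 0, 0, 0.8], [0, 0, 0, 0, 1], [0, 0, 0, 0, 1], [0, 0, 0, 0, 1], [0, 0, 0, 0, 1], [0, 0, 0, 0, 1], [0, 0, 0, 0, 1], [0, 0, 0, 0, 1]], grip_force=30)

```text
t: 4.32
tcp_pos: [0.4276, 0.0944, 0.0122]
orientation: [0.993, 0.118, 0.01, 0.002]
wrist_force: [0.3, 0.0, 0.4]
finger_gap: 0.168
```

```bash
python3 go.py .4285 .094 .014 13.4
```

```text
tcp [0.4276 0.0944 0.0122] yaw 13.6 gap 0.168 t 4.3167 j [-0.6   0.52  0.34  2.28 -0.43  0.39  0.33] F [0.3 0.  0.4]
turn rad 0.003
shift now mm [ 0.8  0.6 -1.8]
shift after turn mm [ 0.8  0.6 -1.8]
```

Request:
send_rows(motion=[[0, 0, -20, 0, 1], [0, 0, -30, 0, 1], [0, 0, -35, 0, 1], [20, 0, -10, 0.08, 1], [30, 5, 0, 0.06, 1], [30, 5, 0, 0, 1], [30, 5, 0, 0, 1], [30, 0, 0, 0, 1], [30, 0, 0, 0, 1], [0, 0, 0, 0, 1]])

```text
t: 5.15
tcp_pos: [0.5993, 0.101, 0.1148]
orientation: [0.999, 0.047, 0.009, 0.0]
wrist_force: [0.7, -0.2, -0.4]
finger_gap: 0.171
```

```bash
python3 go.py .639 .0645 .05 5.2
```

```text
tcp [0.5993 0.101  0.1148] yaw 5.36 gap 0.171 t 5.15 j [-0.61  0.57  0.53  1.8  -0.36  0.85  0.18] F [ 0.7 -0.2 -0.4]
turn rad 0.003
shift now mm [35.  39.9 65.5]
shift after turn mm [36.2 39.9 64.8]
```

Request:
send_rows(motion=[[18, 20, 0, 0, 1], [18, 20, 0, 0, 1], [0, 0, 20, 0, 1], [0, 0, 25, 0, 1], [0, 0, 10, 0, 1], [0, 0, 0, 0, 1]])

```text
t: 5.65
tcp_pos: [0.643, 0.0634, 0.0579]
orientation: [0.999, 0.047, 0.009, 0.001]
wrist_force: [0.2, -0.3, -1.2]
finger_gap: 0.169
```

```bash
python3 go.py .639 .0645 .018 5.2
```

```text
tcp [0.643  0.0634 0.0579] yaw 5.44 gap 0.169 t 5.65 j [-0.49  0.69  0.48  1.74 -0.42  0.79  0.28] F [ 0.2 -0.3 -1.2]
turn rad 0.004
shift now mm [-4.6 -1.6 39.9]
shift after turn mm [-3.9 -1.5 39.9]
```

Request:
send_rows(motion=[[-4, -1, 15, 0, 1], [0, 0, 15, 0, 1], [0, 0, 8, 0, 1], [0, 0, 0, 0, 1], [0, 0, 0, 0, 1]])

```text
t: 6.07
tcp_pos: [0.6388, 0.0656, 0.0213]
orientation: [0.999, 0.048, 0.009, 0.0]
wrist_force: [0.2, 0.0, -0.0]
finger_gap: 0.168
```

```bash
python3 go.py .639 .0645 .018 5.2
```

```text
tcp [0.6388 0.0656 0.0213] yaw 5.53 gap 0.168 t 6.0667 j [-0.48  0.73  0.45  1.77 -0.45  0.72  0.3 ] F [ 0.2  0.  -0. ]
turn rad 0.006
shift now mm [0.  1.1 3.3]
shift after turn mm [0.1 1.1 3.3]
```

Request:
send_rows(motion=[[0, 0, 4, 0, 1], [0, 0, 0, 0, 1], [0, 0, 0, 0, 0.65], [0, 0, 0, 0, 0.65], [0, 0, 0, 0, 0.65], [0, 0, 0, 0, 0.65], [0, 0, -15, 0, 0.65], [0, 0, -30, 0, 0.65], [0, 0, -40, 0, 0.5], [0, 0, -30, 0, 0], [0, 0, 0, 0, 0]])

```text
t: 6.98
tcp_pos: [0.6369, 0.0653, 0.1385]
orientation: [0.999, 0.048, 0.008, 0.0]
wrist_force: [1.8, 0.3, -1.1]
finger_gap: 0.762
```

```bash
python3 go.py .43 -.059 .07 -23.2;  python3 -c "
from h import *
c=cap('scene'); np.savez('s2.npz',**c)
im=c['image'][170:270,180:340]; cv2.imwrite('pics/s2.png',cv2.resize(im,None,fx=5,fy=5,interpolation=2))"
```

```text
tcp [0.6369 0.0653 0.1385] yaw 5.51 gap 0.762 t 6.9833 j [-0.54  0.59  0.54  1.7  -0.36  0.94  0.23] F [ 1.8  0.3 -1.1]
turn rad 0.501
shift now mm [-219.   103.8   65. ]
shift after turn mm [-141.2  195.7   68.5]
```

View pics/s2.png

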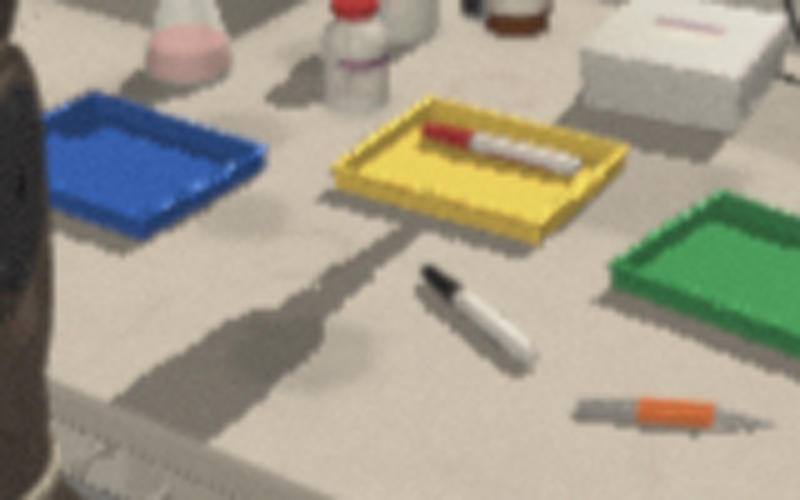

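The red marker lies flat along the far side of the yellow tray (crop (425,130)–(580,165)). Black marker is next.

Request:
send_rows(motion=[[0, 0, 0, 0.1, 0], [0, 0, 0, 0.1, 0], [0, 0, 0, 0.1, 0], [0, 0, 0, 0.1, 0], [0, 0, 0, 0.1, 0], [-28, 38, 10, 0, 0], [-28, 38, 10, 0, 0], [-28, 38, 10, 0, 0], [-28, 38, 10, 0, 0], [-28, 38, 10, 0, 0], [0, 0, 0, 0, 0], [0, 0, 0, 0, 0]])

```text
t: 8.03
tcp_pos: [0.444, -0.0362, 0.0793]
orientation: [0.977, -0.211, 0.003, 0.001]
wrist_force: [0.2, 0.6, 0.9]
finger_gap: 1.002
```

```bash
python3 go.py .431 -.06 .05 -23.2
```

```text
tcp [ 0.444  -0.0362  0.0793] yaw -24.37 gap 1.002 t 8.0333 j [-0.54  0.43  0.66  2.22 -0.46  0.62  0.03] F [0.2 0.6 0.9]
turn rad -0.02
shift now mm [-2.2 27.  29.3]
shift after turn mm [-2.6 27.  29.3]
```

Request:
send_rows(motion=[[-2, 14, 5, -0.02, 0], [0, 14, 15, 0, 0], [0, 0, 12, 0, 0], [0, 0, 10, 0, 0], [0, 0, 0, 0, 0], [0, 0, 0, 0, 0]])

```text
t: 8.53
tcp_pos: [0.4324, -0.0611, 0.0341]
orientation: [0.98, -0.2, 0.002, 0.001]
wrist_force: [-0.0, 0.3, 0.2]
finger_gap: 1.0
```

```bash
python3 go.py .431 -.06 .013 -23.2
```

```text
tcp [ 0.4324 -0.0611  0.0341] yaw -23.07 gap 1.0 t 8.5333 j [-0.4   0.5   0.55  2.27 -0.55  0.49  0.19] F [-0.   0.3  0.2]
turn rad 0.002
shift now mm [-1.8 -0.5 21.1]
shift after turn mm [-1.7 -0.5 21.1]
```

Request:
send_rows(motion=[[-1, 0, 11, 0, 0], [0, 0, 11, 0, 0], [0, 0, 0, 0, 0.3], [0, 0, 0, 0, 0.8], [0, 0, 0, 0, 1], [0, 0, 0, 0, 1], [0, 0, 0, 0, 1], [0, 0, 0, 0, 1], [0, 0, 0, 0, 1], [0, 0, 0, 0, 1], [0, 0, 0, 0, 1], [0, 0, 0, 0, 1]])

```text
t: 9.53
tcp_pos: [0.4368, -0.059, 0.0153]
orientation: [0.98, -0.198, 0.005, 0.001]
wrist_force: [0.0, 0.7, -0.3]
finger_gap: 0.167
```

Request:
send_rows(motion=[[0, 0, -20, 0, 1], [0, 0, -30, 0, 1], [0, 0, -35, 0, 1], [0, 0, -10, -0.1, 1], [0, 0, 0, -0.1, 1], [0, 0, 0, -0.1, 1], [0, 0, 0, -0.1, 1], [0, 0, 0, -0.1, 1], [0, 0, 0, 0, 1]])

```text
t: 10.28
tcp_pos: [0.4348, -0.0592, 0.1148]
orientation: [0.998, 0.061, 0.004, 0.002]
wrist_force: [-0.2, -0.1, 0.6]
finger_gap: 0.169
```

```bash
python3 go.py .581 .0595 .06 5.2
```

```text
tcp [ 0.4348 -0.0592  0.1148] yaw 7.03 gap 0.169 t 10.2833 j [-0.45  0.33  0.58  2.2  -0.29  0.67  0.45] F [-0.2 -0.1  0.6]
turn rad 0.032
shift now mm [ 159.2 -100.2   55.5]
shift after turn mm [ 156.3 -105.    54.8]
```

Request:
send_rows(motion=[[32, -22, 0, 0.03, 1], [32, -22, 0, 0, 1], [32, -22, 0, 0, 1], [32, -22, 0, 0, 1], [28, -18, 10, 0, 1], [0, 0, 10, 0, 1], [0, 0, 20, 0, 1], [0, 0, 0, 0, 1]])

```text
t: 10.95
tcp_pos: [0.5861, 0.0668, 0.0727]
orientation: [1.0, 0.03, 0.004, 0.001]
wrist_force: [-0.9, 0.3, -1.2]
finger_gap: 0.169
```

```bash
python3 go.py .581 .0595 .021 5.2
```

```text
tcp [0.5861 0.0668 0.0727] yaw 3.47 gap 0.169 t 10.95 j [-0.56  0.61  0.51  1.87 -0.42  0.76  0.24] F [-0.9  0.3 -1.2]
turn rad -0.03
shift now mm [-5.9  6.9 51.6]
shift after turn mm [-5.8  6.8 51.7]
```

Request:
send_rows(motion=[[-6, 7, 10, -0.03, 1], [0, 0, 15, 0, 1], [0, 0, 12, 0, 1], [0, 0, 0, 0, 1], [0, 0, 0, 0, 1]])

```text
t: 11.37
tcp_pos: [0.5796, 0.0577, 0.0351]
orientation: [0.999, 0.04, 0.002, 0.001]
wrist_force: [0.0, 0.0, -0.2]
finger_gap: 0.168
```

```bash
python3 go.py .581 .0595 .021 5.2
```

```text
tcp [0.5796 0.0577 0.0351] yaw 4.59 gap 0.168 t 11.3667 j [-0.52  0.65  0.47  1.91 -0.45  0.68  0.3 ] F [ 0.   0.  -0.2]
turn rad -0.011
shift now mm [ 1.5 -1.7 14.1]
shift after turn mm [ 1.5 -1.6 14.1]
```

Request:
send_rows(motion=[[2, 0, 8, 0, 1], [0, 0, 6, 0, 1], [0, 0, 0, 0, 1], [0, 0, 0, 0, 0.65], [0, 0, 0, 0, 0.65], [0, 0, 0, 0, 0.65], [0, 0, 0, 0, 0.65], [0, 0, -15, 0, 0.65], [0, 0, -30, 0, 0.65], [0, 0, -40, 0, 0.5], [0, 0, -30, 0, 0], [0, 0, 0, 0, 0]])

```text
t: 12.37
tcp_pos: [0.581, 0.0575, 0.1408]
orientation: [0.999, 0.038, 0.002, 0.002]
wrist_force: [0.8, 0.2, 0.3]
finger_gap: 0.766
```

```bash
python3 go.py .411 -.226 .09 27.2
python3 - <<'E'
from h import *
c=cap('scene'); np.savez('s3.npz',**c); im=c['image']
hsv=cv2.cvtColor(im,cv2.COLOR_BGR2HSV); m=((hsv[...,0]<20)&(hsv[...,1]>150)); v,u=np.nonzero(m[245:260,300:330]); u+=300;v+=245
q=np.array([plane(c,a,b,.006)[:2] for a,b in zip(u,v)],np.float32); print(len(q),cv2.minAreaRect(q))
E
```

```text
tcp [0.581  0.0575 0.1408] yaw 4.4 gap 0.766 t 12.3667 j [-0.59  0.51  0.57  1.83 -0.34  0.89  0.22] F [0.8 0.2 0.3]
turn rad -0.398
shift now mm [-191.4  269.4   51.2]
shift after turn mm [-280.8  174.4   50.8]
53 ((0.404939204454422, -0.2277006208896637), (0.02020823024213314, 0.04280858486890793), 23.762723922729492)
```

Request:
send_rows(motion=[[0, 0, 0, -0.1, 0], [0, 0, 0, -0.1, 0], [0, 0, 0, -0.1, 0], [0, 0, 0, -0.1, 0], [-33, 21, 0, 0, 0], [-33, 21, 0, 0, 0], [-33, 21, 0, 0, 0], [-33, 21, 0, 0, 0], [-33, 21, 0, 0, 0], [-33, 21, 0, 0, 0], [-33, 21, 0, 0, 0], [-33, 21, 0, 0, 0]])

```text
t: 13.42
tcp_pos: [0.4241, -0.2138, 0.1308]
orientation: [0.966, 0.257, -0.001, -0.001]
wrist_force: [0.6, -0.8, 1.3]
finger_gap: 1.002
```

```bash
python3 go.py .41 -.226 .05 27.2
```

```text
tcp [ 0.4241 -0.2138  0.1308] yaw 29.78 gap 1.002 t 13.4167 j [-0.03  0.35  0.49  2.09 -0.24  0.76  1.14] F [ 0.6 -0.8  1.3]
turn rad 0.045
shift now mm [-18.2   3.8  80.8]
shift after turn mm [-18.1   4.4  80.8]
```

Request:
send_rows(motion=[[-18, 4, 15, 0.04, 0], [0, 0, 25, 0, 0], [0, 0, 25, 0, 0], [0, 0, 15, 0, 0], [0, 0, 0, 0, 0], [0, 0, 0, 0, 0]])

```text
t: 13.92
tcp_pos: [0.4006, -0.2368, 0.0465]
orientation: [0.974, 0.228, -0.003, -0.0]
wrist_force: [-0.6, -0.8, -0.2]
finger_gap: 0.998
```

```bash
python3 go.py .41 -.226 .011 27.2
```

```text
tcp [ 0.4006 -0.2368  0.0465] yaw 26.34 gap 0.998 t 13.9167 j [ 0.1   0.49  0.42  2.18 -0.37  0.55  1.25] F [-0.6 -0.8 -0.2]
turn rad -0.015
shift now mm [13.4 -5.4 35.4]
shift after turn mm [13.2 -5.3 35.5]
```

Request:
send_rows(motion=[[12, -5, 5, -0.01, 0], [0, 0, 10, 0, 0], [0, 0, 8, 0, 0], [0, 0, 0, 0, 0], [0, 0, 0, 0, 0]])

```text
t: 14.33
tcp_pos: [0.412, -0.2248, 0.0232]
orientation: [0.972, 0.235, -0.002, 0.0]
wrist_force: [0.4, 0.5, 0.3]
finger_gap: 1.003
```

```bash
python3 go.py .41 -.226 .0125 27.2
```

```text
tcp [ 0.412  -0.2248  0.0232] yaw 27.16 gap 1.003 t 14.3333 j [ 0.1   0.53  0.38  2.18 -0.4   0.49  1.26] F [0.4 0.5 0.3]
turn rad -0.001
shift now mm [-2.3  0.1 10.7]
shift after turn mm [-2.3  0.1 10.7]
```

Request:
send_rows(motion=[[-2, 0, 6, 0, 0], [0, 0, 5, 0, 0], [0, 0, 0, 0, 0.3], [0, 0, 0, 0, 0.8], [0, 0, 0, 0, 1], [0, 0, 0, 0, 1], [0, 0, 0, 0, 1], [0, 0, 0, 0, 1], [0, 0, 0, 0, 1], [0, 0, 0, 0, 1], [0, 0, 0, 0, 1], [0, 0, 0, 0, 1]])

```text
t: 15.33
tcp_pos: [0.4107, -0.2266, 0.0124]
orientation: [0.972, 0.235, -0.001, 0.001]
wrist_force: [-0.2, -0.7, -0.3]
finger_gap: 0.15
```

Request:
send_rows(motion=[[0, 0, -20, 0, 1], [0, 0, -30, 0, 1], [0, 0, -35, 0, 1], [0, 0, -10, 0.1, 1], [0, 0, 0, 0.1, 1], [0, 0, 0, 0.1, 1], [0, 0, 0, 0.1, 1], [0, 0, 0, 0.1, 1], [0, 0, 0, 0, 1]])

```text
t: 16.08
tcp_pos: [0.4104, -0.2261, 0.1122]
orientation: [1.0, -0.025, -0.001, 0.0]
wrist_force: [0.6, -0.3, -1.3]
finger_gap: 0.158
```

```bash
python3 go.py .592 -.1945 .06 -3
```

```text
tcp [ 0.4104 -0.2261  0.1122] yaw -2.84 gap 0.158 t 16.0833 j [-0.11  0.4   0.66  2.13 -0.37  0.72  0.74] F [ 0.6 -0.3 -1.3]
turn rad 0.003
shift now mm [179.9 -40.7  51.9]
shift after turn mm [179.7 -41.1  52.2]
```

Request:
send_rows(motion=[[35, -8, 0, 0, 1], [35, -8, 0, 0, 1], [35, -8, 0, 0, 1], [35, -8, 0, 0, 1], [35, -8, 0, 0, 1], [0, 0, 20, 0, 1], [0, 0, 20, 0, 1], [0, 0, 0, 0, 1]])

```text
t: 16.75
tcp_pos: [0.5944, -0.1902, 0.0691]
orientation: [1.0, -0.011, -0.0, -0.001]
wrist_force: [-1.2, 0.9, -0.6]
finger_gap: 0.155
```

```bash
python3 go.py .592 -.1945 .018 -3
```

```text
tcp [ 0.5944 -0.1902  0.0691] yaw -1.28 gap 0.155 t 16.75 j [-0.15  0.67  0.57  1.78 -0.48  0.83  0.63] F [-1.2  0.9 -0.6]
turn rad 0.03
shift now mm [-2.2  4.5 51.1]
shift after turn mm [-2.1  4.4 51.1]
```

Request:
send_rows(motion=[[-2, 4, 15, 0.03, 1], [0, 0, 15, 0, 1], [0, 0, 10, 0, 1], [0, 0, 7, 0, 1], [0, 0, 0, 0, 1], [0, 0, 0, 0, 1]])

```text
t: 17.25
tcp_pos: [0.5909, -0.1949, 0.0219]
orientation: [1.0, -0.022, -0.001, -0.002]
wrist_force: [0.7, 0.3, 0.5]
finger_gap: 0.154
```

```bash
python3 go.py .592 -.1945 .0175 -3
```

```text
tcp [ 0.5909 -0.1949  0.0219] yaw -2.49 gap 0.154 t 17.25 j [-0.11  0.73  0.53  1.81 -0.53  0.75  0.66] F [0.7 0.3 0.5]
turn rad 0.009
shift now mm [ 1.1 -0.4  4.4]
shift after turn mm [ 1.1 -0.4  4.4]
```

Request:
send_rows(motion=[[0, 0, 4, 0, 1], [0, 0, 0, 0, 1], [0, 0, 0, 0, 0.6], [0, 0, 0, 0, 0.6], [0, 0, 0, 0, 0.6], [0, 0, 0, 0, 0.6], [0, 0, -15, 0, 0.6], [0, 0, -30, 0, 0.6], [0, 0, -40, 0, 0.5], [0, 0, -40, 0, 0.5], [0, 0, 0, 0, 0.5]])

```text
t: 18.17
tcp_pos: [0.5906, -0.1957, 0.1487]
orientation: [1.0, -0.022, -0.002, -0.002]
wrist_force: [1.5, -1.3, 0.2]
finger_gap: 0.5
```

```bash
python3 go.py .592 -.366 .15 0
python3 - <<'E'
from h import *
c=cap('scene'); im=c['image']; np.savez('s4.npz',**c)
a=cv2.resize(im[180:280,240:400],None,fx=5,fy=5,interpolation=2)
cv2.imwrite('pics/s4.png',a)
hsv=cv2.cvtColor(im,cv2.COLOR_BGR2HSV); H,S=hsv[...,0].astype(int),hsv[...,1]
for n,(x0,y0,x1,y1),m in(('red',(374,226,388,240),((H<8)|(H>172))&(S>120)),('teal',(346,248,362,262),(H>75)&(H<100)&(S>90))):
    v,u=np.nonzero(m[y0:y1,x0:x1]); print(n,len(u),u.mean()+x0,v.mean()+y0,plane(c,u.mean()+x0,v.mean()+y0,.04))
E
```

```text
tcp [ 0.5906 -0.1957  0.1487] yaw -2.46 gap 0.5 t 18.1667 j [-0.19  0.58  0.64  1.72 -0.41  0.98  0.57] F [ 1.5 -1.3  0.2]
turn rad -0.043
shift now mm [  8.7 170.1  -1.8]
shift after turn mm [  1.4 170.3  -1.3]
red 12 381.0 231.5 [ 0.58841111 -0.36790138  0.04      ]
teal 10 353.8 254.5 [ 0.41507824 -0.35619429  0.04      ]
```

View pics/s4.png

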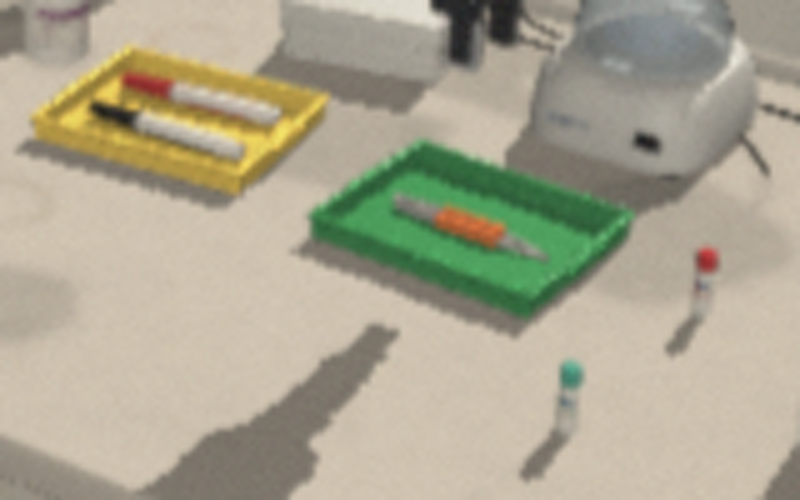

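Both markers lie side by side in the yellow tray and the forceps in the green. The vials stand at crop (705,260) red and (570,375) teal. Red vial next.

Request:
send_rows(motion=[[2, 34, 0, -0.04, 0], [2, 34, 0, 0, 0], [2, 34, 0, 0, 0], [2, 34, 0, 0, 0], [0, 30, 0, 0, 0], [0, 0, 15, 0, 0], [0, 0, 15, 0, 0], [0, 0, 0, 0, 0], [0, 0, 0, 0, 0]])

```text
t: 18.97
tcp_pos: [0.5959, -0.3636, 0.1088]
orientation: [1.0, 0.003, -0.005, -0.005]
wrist_force: [0.2, 0.6, 1.2]
finger_gap: 1.001
```

```bash
python3 go.py .591 -.367 .08 0
```

```text
tcp [ 0.5959 -0.3636  0.1088] yaw 0.37 gap 1.001 t 18.9667 j [ 0.13  0.74  0.59  1.53 -0.45  1.02  0.85] F [0.2 0.6 1.2]
turn rad 0.006
shift now mm [-4.7  3.7 28.8]
shift after turn mm [-4.9  3.4 28.8]
```

Request:
send_rows(motion=[[-4, 3, 10, 0, 0], [0, 0, 15, 0, 0], [0, 0, 15, 0, 0], [0, 0, 10, 0, 0], [0, 0, 0, 0, 0], [0, 0, 0, 0, 0]])

```text
t: 19.47
tcp_pos: [0.5919, -0.3636, 0.057]
orientation: [1.0, 0.005, -0.004, -0.005]
wrist_force: [-0.5, -0.3, 0.1]
finger_gap: 1.002
```

```bash
python3 go.py .591 -.367 .03 0
python3 - <<'E'
from h import *
cs=[cap('scene'),cap('top')]
a=cs[0]['image'][205:265,340:420]; b=cs[1]['image'][155:215,335:415]
cv2.imwrite('pics/v1.png',np.hstack([cv2.resize(x,(400,300),interpolation=2) for x in(a,b)]))
E
```

```text
tcp [ 0.5919 -0.3636  0.057 ] yaw 0.61 gap 1.002 t 19.4667 j [ 0.15  0.79  0.55  1.58 -0.49  0.93  0.88] F [-0.5 -0.3  0.1]
turn rad 0.011
shift now mm [-0.7  3.7 27. ]
shift after turn mm [-0.9  3.4 27. ]
```

View pics/v1.png

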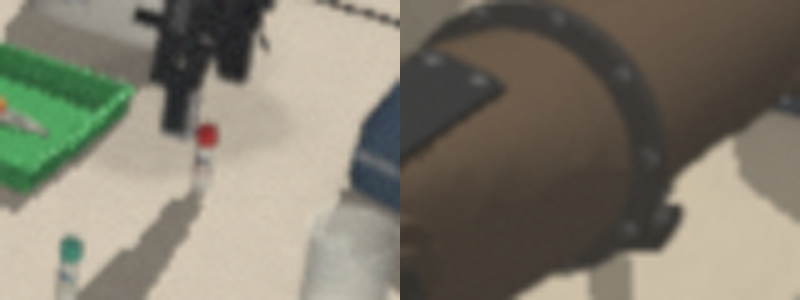

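The red cap at crop (207,135) sits on the line midway between the fingers ((180,130) and (235,80)), so I go down and grip.

Request:
send_rows(motion=[[0, 3, 10, 0, 0], [0, 0, 10, 0, 0], [0, 0, 6, 0, 0], [0, 0, 0, 0, 0.3], [0, 0, 0, 0, 0.6], [0, 0, 0, 0, 0.7], [0, 0, 0, 0, 0.8], [0, 0, 0, 0, 0.9], [0, 0, 0, 0, 1], [0, 0, 0, 0, 1], [0, 0, 0, 0, 1], [0, 0, 0, 0, 1]], grip_force=25)

```text
t: 20.57
tcp_pos: [0.5936, -0.3679, 0.0318]
orientation: [1.0, 0.006, -0.002, -0.004]
wrist_force: [-0.6, -0.1, -0.6]
finger_gap: 0.136
```

Request:
send_rows(motion=[[0, 0, 0, 0, 1], [0, 0, 0, 0, 1], [0, 0, -10, 0, 1], [0, 0, -25, 0, 1], [0, 0, -25, 0, 1], [0, 0, 0, 0, 1]])

```text
t: 21.07
tcp_pos: [0.5928, -0.368, 0.0942]
orientation: [1.0, 0.005, -0.004, -0.004]
wrist_force: [0.7, -1.3, 0.8]
finger_gap: 0.141
```

```bash
python3 go.py .45 -.1 .18 0
python3 - <<'E'
from h import *
c=cap('scene'); cv2.imwrite('pics/v2.png',cv2.resize(c['image'][190:270,340:420],None,fx=6,fy=6,interpolation=2))
E
```

```text
tcp [ 0.5928 -0.368   0.0942] yaw 0.61 gap 0.141 t 21.0667 j [ 0.14  0.75  0.58  1.55 -0.46  0.99  0.87] F [ 0.7 -1.3  0.8]
turn rad 0.011
shift now mm [-140.5 -270.2  -82.3]
shift after turn mm [-142.8 -268.   -85.8]
```

View pics/v2.png

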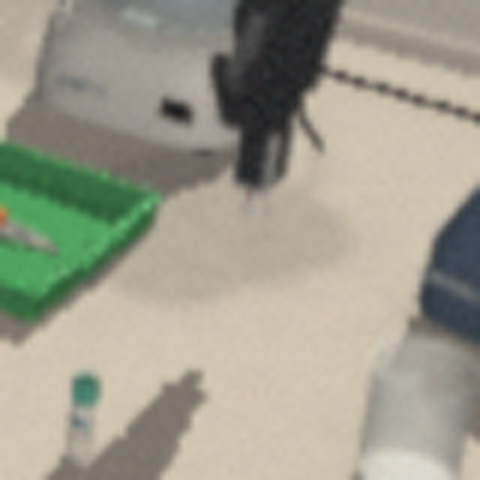

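Request:
send_rows(motion=[[-10, -30, -20, 0, 1], [-10, -38, -20, 0, 1], [-10, -38, -10, 0, 1], [-10, -38, 0, 0, 1], [-10, -38, 0, 0, 1], [-10, -38, 0, 0, 1], [-10, -38, 0, 0, 1], [-10, -38, 0, 0, 1], [-10, -38, 0, 0, 1], [-10, -38, 0, 0, 1], [-10, -38, 0, 0, 1], [-10, -38, 0, 0, 1]])

```text
t: 22.12
tcp_pos: [0.461, 0.0872, 0.1467]
orientation: [1.0, -0.002, -0.005, -0.003]
wrist_force: [1.4, 0.0, -0.1]
finger_gap: 0.133
```

```bash
python3 go.py .458 .324 .15 0
```

```text
tcp [0.461  0.0872 0.1467] yaw -0.21 gap 0.133 t 22.1167 j [-0.82  0.35  0.67  2.09 -0.31  0.81  0.04] F [ 1.4  0.  -0.1]
turn rad -0.004
shift now mm [  -3.9 -236.8   -1.9]
shift after turn mm [  -3.  -236.8   -3.3]
```

Request:
send_rows(motion=[[0, -38, 0, 0, 1], [0, -38, 0, 0, 1], [0, -38, 0, 0, 1], [0, -38, 0, 0, 1], [0, -38, 0, 0, 1], [0, -25, 0, 0, 1], [0, 0, 0, 0, 1], [0, 0, 0, 0, 1]])

```text
t: 22.78
tcp_pos: [0.4519, 0.3239, 0.1474]
orientation: [1.0, 0.006, -0.007, -0.005]
wrist_force: [0.4, -0.5, 0.2]
finger_gap: 0.138
```

```bash
python3 go.py .458 .324 .06 0
```

```text
tcp [0.4519 0.3239 0.1474] yaw 0.64 gap 0.138 t 22.7833 j [-1.15  0.47  0.61  1.89 -0.36  0.9  -0.34] F [ 0.4 -0.5  0.2]
turn rad 0.011
shift now mm [ 7.3  0.8 87.3]
shift after turn mm [ 6.1 -0.1 87.4]
```

Request:
send_rows(motion=[[6, 0, 15, 0, 1], [0, 0, 25, 0, 1], [0, 0, 20, 0, 1], [0, 0, 15, 0, 1], [0, 0, 8, 0, 1], [0, 0, 0, 0, 1], [0, 0, 0, 0, 1]])

```text
t: 23.37
tcp_pos: [0.4581, 0.3186, 0.0622]
orientation: [1.0, 0.003, -0.006, -0.004]
wrist_force: [0.0, -0.0, -0.1]
finger_gap: 0.135
```

```bash
python3 go.py .458 .324 .037 0
python3 - <<'E'
from h import *
c=cap('scene'); cv2.imwrite('pics/v3.png',cv2.resize(c['image'][150:240,160:260],None,fx=6,fy=6,interpolation=2))
E
```

```text
tcp [0.4581 0.3186 0.0622] yaw 0.33 gap 0.135 t 23.3667 j [-1.07  0.59  0.53  1.95 -0.46  0.73 -0.25] F [ 0.  -0.  -0.1]
turn rad 0.006
shift now mm [ 0.2 -5.2 25.3]
shift after turn mm [-0.1 -5.4 25.2]
```

View pics/v3.png

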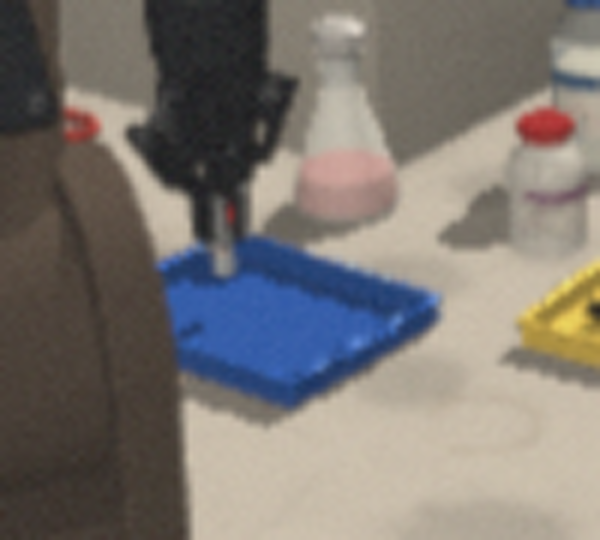

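The red vial is upright in the jaws above the blue tray (crop (225,255)). I lower it gently.

Request:
send_rows(motion=[[0, 0, 10, 0, 1], [0, 0, 8, 0, 1], [0, 0, 4, 0, 1], [0, 0, 0, 0, 1], [0, 0, 0, 0, 1]])

```text
t: 23.83
tcp_pos: [0.4596, 0.3195, 0.041]
orientation: [1.0, 0.003, -0.004, -0.006]
wrist_force: [0.2, 0.2, 0.1]
finger_gap: 0.135
```

```bash
python3 go.py .458 .324 .0365 0
```

```text
tcp [0.4596 0.3195 0.041 ] yaw 0.3 gap 0.135 t 23.8333 j [-1.05  0.62  0.51  1.96 -0.49  0.68 -0.22] F [0.2 0.2 0.1]
turn rad 0.005
shift now mm [-1.5 -4.5  4.6]
shift after turn mm [-1.6 -4.5  4.5]
```

Request:
send_rows(motion=[[0, 0, 3, 0, 1], [0, 0, 2, 0, 1], [0, 0, 0, 0, 1], [0, 0, 0, 0, 1]])

```text
t: 24.17
tcp_pos: [0.4597, 0.3199, 0.0359]
orientation: [1.0, 0.003, -0.004, -0.006]
wrist_force: [0.6, -0.6, 0.2]
finger_gap: 0.135
```

Request:
send_rows(motion=[[0, 0, 0, 0, 0.8], [0, 0, 0, 0, 0.75], [0, 0, 0, 0, 0.7], [0, 0, 0, 0, 0.6], [0, 0, 0, 0, 0.6], [0, 0, 0, 0, 0.6], [0, 0, -10, 0, 0.6], [0, 0, -25, 0, 0.6], [0, 0, -40, 0, 0.6], [0, 0, -40, 0, 0], [0, 0, 0, 0, 0], [0, 0, 0, 0, 0]])

```text
t: 25.17
tcp_pos: [0.4605, 0.317, 0.1583]
orientation: [1.0, 0.002, -0.005, -0.005]
wrist_force: [-1.1, 0.2, -1.0]
finger_gap: 0.812
```

```bash
python3 go.py .418 -.355 .15 0
python3 - <<'E'
from h import *
c=cap('scene'); cv2.imwrite('pics/v4.png',cv2.resize(c['image'][150:240,160:260],None,fx=6,fy=6,interpolation=2))
E
```

```text
tcp [0.4605 0.317  0.1583] yaw 0.23 gap 0.812 t 25.1667 j [-1.14  0.46  0.63  1.87 -0.36  0.92 -0.33] F [-1.1  0.2 -1. ]
turn rad 0.004
shift now mm [-45.1 671.9   1.8]
shift after turn mm [-42.5 672.    8.3]
```

View pics/v4.png

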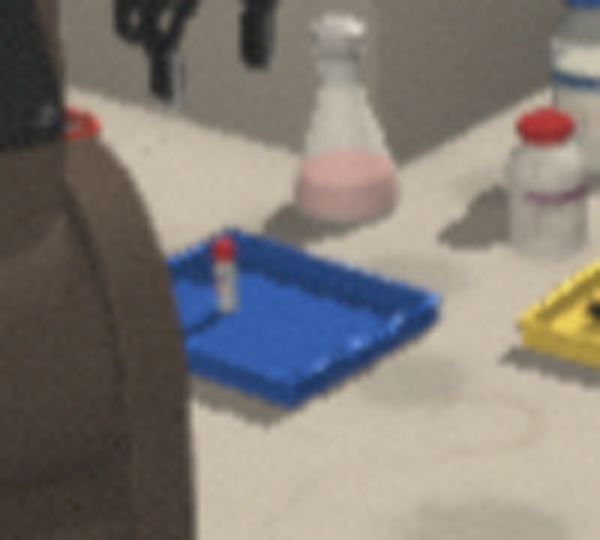

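The red vial stands in the blue tray (crop (225,275)). Teal vial next.

Request:
send_rows(motion=[[0, 40, 0, 0, 0], [0, 40, 0, 0, 0], [0, 40, 0, 0, 0], [0, 40, 0, 0, 0], [0, 40, 0, 0, 0], [0, 40, 0, 0, 0], [0, 40, 0, 0, 0], [0, 40, 0, 0, 0], [0, 40, 0, 0, 0], [0, 40, 0, 0, 0], [0, 40, 0, 0, 0], [0, 40, 0, 0, 0]])

```text
t: 26.22
tcp_pos: [0.4613, -0.1702, 0.1473]
orientation: [1.0, 0.012, -0.008, -0.007]
wrist_force: [2.0, -0.2, -0.5]
finger_gap: 1.0
```

```bash
python3 go.py .418 -.355 .12 0
```

```text
tcp [ 0.4613 -0.1702  0.1473] yaw 1.38 gap 1.0 t 26.2167 j [-0.27  0.39  0.7   2.03 -0.34  0.85  0.65] F [ 2.  -0.2 -0.5]
turn rad 0.024
shift now mm [-47.3 184.1  25.4]
shift after turn mm [-43.3 184.8  27.3]
```

Request:
send_rows(motion=[[-10, 35, 0, 0.02, 0], [-10, 35, 0, 0, 0], [-10, 35, 0, 0, 0], [-10, 35, 0, 0, 0], [0, 20, 10, 0, 0], [0, 0, 15, 0, 0], [0, 0, 0, 0, 0], [0, 0, 0, 0, 0]])

```text
t: 26.88
tcp_pos: [0.4123, -0.3495, 0.1167]
orientation: [1.0, -0.006, -0.011, -0.005]
wrist_force: [-0.1, -0.2, 0.8]
finger_gap: 1.0
```

```bash
python3 go.py .418 -.355 .06 0
```

```text
tcp [ 0.4123 -0.3495  0.1167] yaw -0.73 gap 1.0 t 26.8833 j [ 0.13  0.52  0.67  1.94 -0.41  0.85  1.01] F [-0.1 -0.2  0.8]
turn rad -0.013
shift now mm [ 7.1  6.  56.5]
shift after turn mm [ 5.7  5.5 56.7]
```

Request:
send_rows(motion=[[7, 6, 10, 0, 0], [0, 0, 15, 0, 0], [0, 0, 20, 0, 0], [0, 0, 12, 0, 0], [0, 0, 0, 0, 0], [0, 0, 0, 0, 0]])

```text
t: 27.38
tcp_pos: [0.4207, -0.3501, 0.0592]
orientation: [1.0, -0.003, -0.011, -0.006]
wrist_force: [-0.6, -0.5, 0.1]
finger_gap: 1.003
```

```bash
python3 go.py .419 -.355 .032 0
```

```text
tcp [ 0.4207 -0.3501  0.0592] yaw -0.35 gap 1.003 t 27.3833 j [ 0.18  0.61  0.6   1.96 -0.49  0.74  1.07] F [-0.6 -0.5  0.1]
turn rad -0.006
shift now mm [-1.   5.3 27.2]
shift after turn mm [-1.7  4.9 27.2]
```

Request:
send_rows(motion=[[-1, 5, 10, 0, 0], [0, 0, 10, 0, 0], [0, 0, 6, 0, 0], [0, 0, 0, 0, 0.3], [0, 0, 0, 0, 0.6], [0, 0, 0, 0, 0.7], [0, 0, 0, 0, 0.8], [0, 0, 0, 0, 0.9], [0, 0, 0, 0, 1], [0, 0, 0, 0, 1], [0, 0, 0, 0, 1], [0, 0, 0, 0, 1]], grip_force=25)

```text
t: 28.38
tcp_pos: [0.421, -0.3556, 0.0341]
orientation: [1.0, -0.002, -0.009, -0.005]
wrist_force: [0.1, 0.5, -0.2]
finger_gap: 0.138
```

Request:
send_rows(motion=[[0, 0, 0, 0, 1], [0, 0, 0, 0, 1], [0, 0, -10, 0, 1], [0, 0, -25, 0, 1], [0, 0, -35, 0, 1], [0, 0, -35, 0, 1], [0, 0, 0, 0, 1]])

```text
t: 28.97
tcp_pos: [0.4209, -0.3564, 0.1438]
orientation: [1.0, -0.003, -0.012, -0.007]
wrist_force: [1.1, -0.9, 0.5]
finger_gap: 0.139
```

```bash
python3 go.py .458 .255 .15 0
python3 - <<'E'
from h import *
c=cap('scene'); cv2.imwrite('pics/v5.png',cv2.resize(c['image'][170:290,310:430],None,fx=4,fy=4,interpolation=2))
E
```

```text
tcp [ 0.4209 -0.3564  0.1438] yaw -0.38 gap 0.139 t 28.9667 j [ 0.12  0.5   0.69  1.89 -0.39  0.92  0.99] F [ 1.1 -0.9  0.5]
turn rad -0.007
shift now mm [  32.8 -611.7    1. ]
shift after turn mm [  37.1 -611.4   -6.2]
```

View pics/v5.png

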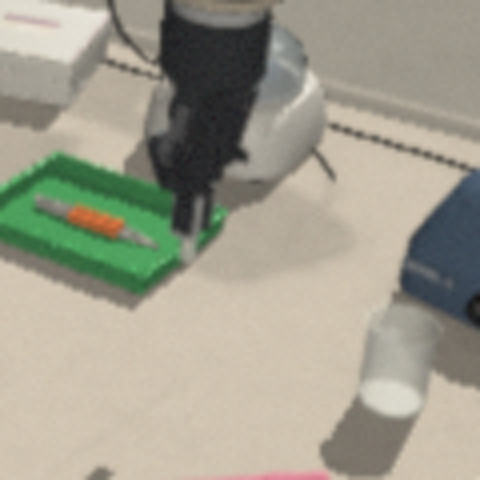

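The teal vial is held upright (crop (190,245)), and the beaker stands untouched at (400,360).

Request:
send_rows(motion=[[4, -38, 0, 0, 1], [4, -38, 0, 0, 1], [4, -38, 0, 0, 1], [4, -38, 0, 0, 1], [4, -38, 0, 0, 1], [4, -38, 0, 0, 1], [4, -38, 0, 0, 1], [4, -38, 0, 0, 1], [4, -38, 0, 0, 1], [0, -38, 0, 0, 1], [0, -38, 0, 0, 1], [0, -38, 0, 0, 1]])

```text
t: 30.02
tcp_pos: [0.4584, 0.1089, 0.1458]
orientation: [1.0, -0.013, -0.013, -0.004]
wrist_force: [1.3, -0.2, -1.0]
finger_gap: 0.139
```

```bash
python3 go.py .458 .255 .15 0
```

```text
tcp [0.4584 0.1089 0.1458] yaw -1.45 gap 0.139 t 30.0167 j [-0.87  0.36  0.7   2.08 -0.33  0.83  0.  ] F [ 1.3 -0.2 -1. ]
turn rad -0.025
shift now mm [  -4.2 -146.1   -3. ]
shift after turn mm [  -0.4 -146.1   -4.2]
```

Request:
send_rows(motion=[[0, -35, 0, -0.02, 1], [0, -35, 0, 0, 1], [0, -35, 0, 0, 1], [0, -30, 0, 0, 1], [0, 0, 10, 0, 1], [0, 0, 20, 0, 1], [0, 0, 20, 0, 1], [0, 0, 15, 0, 1], [0, 0, 0, 0, 1], [0, 0, 0, 0, 1]])

```text
t: 30.85
tcp_pos: [0.4509, 0.2636, 0.0769]
orientation: [1.0, 0.007, -0.015, -0.004]
wrist_force: [0.1, 0.3, -0.1]
finger_gap: 0.132
```

```bash
python3 go.py .458 .255 .038 0
```

```text
tcp [0.4509 0.2636 0.0769] yaw 0.83 gap 0.132 t 30.85 j [-1.03  0.54  0.58  2.02 -0.46  0.74 -0.14] F [ 0.1  0.3 -0.1]
turn rad 0.014
shift now mm [ 8.1  9.  38.6]
shift after turn mm [ 7.1  8.6 38.9]
```

Request:
send_rows(motion=[[6, 6, 10, 0, 1], [0, 0, 12, 0, 1], [0, 0, 8, 0, 1], [0, 0, 4, 0, 1], [0, 0, 0, 0, 1], [0, 0, 0, 0, 1]])

```text
t: 31.35
tcp_pos: [0.4566, 0.2577, 0.0432]
orientation: [1.0, 0.006, -0.015, -0.005]
wrist_force: [-0.9, 0.5, -1.0]
finger_gap: 0.136
```

```bash
python3 go.py .458 .255 .0385 0
```

```text
tcp [0.4566 0.2577 0.0432] yaw 0.74 gap 0.136 t 31.35 j [-0.98  0.59  0.53  2.03 -0.51  0.67 -0.09] F [-0.9  0.5 -1. ]
turn rad 0.013
shift now mm [1.5 2.8 4.6]
shift after turn mm [1.4 2.7 4.7]
```

Request:
send_rows(motion=[[0, 0, 3, 0, 1], [0, 0, 2, 0, 1], [0, 0, 0, 0, 1], [0, 0, 0, 0, 1]])

```text
t: 31.68
tcp_pos: [0.4567, 0.2586, 0.0388]
orientation: [1.0, 0.007, -0.014, -0.006]
wrist_force: [-0.5, -0.1, -0.3]
finger_gap: 0.133
```

Request:
send_rows(motion=[[0, 0, 0, 0, 0.8], [0, 0, 0, 0, 0.75], [0, 0, 0, 0, 0.7], [0, 0, 0, 0, 0.6], [0, 0, 0, 0, 0.6], [0, 0, 0, 0, 0.6], [0, 0, -10, 0, 0.6], [0, 0, -25, 0, 0.6], [0, 0, -40, 0, 0.6], [0, 0, -40, 0, 0.6], [0, 0, -30, 0, 0], [0, 0, 0, 0, 0]])

```text
t: 32.68
tcp_pos: [0.4601, 0.2546, 0.1916]
orientation: [1.0, 0.005, -0.016, -0.003]
wrist_force: [0.0, 1.3, -0.5]
finger_gap: 0.67
```

Request:
send_rows(motion=[[-20, 20, -20, 0, 0], [-20, 30, -20, 0, 0], [-10, 40, 0, 0, 0], [0, 40, 0, 0, 0], [0, 40, 0, 0, 0], [0, 40, 0, 0, 0], [0, 40, 0, 0, 0], [0, 40, 0, 0, 0], [0, 40, 0, 0, 0], [0, 40, 0, 0, 0], [0, 40, 0, 0, 0], [0, 0, 0, 0, 0]])

```text
t: 33.68
tcp_pos: [0.4138, -0.1718, 0.2378]
orientation: [1.0, 0.009, -0.009, -0.007]
wrist_force: [0.1, -0.2, 0.0]
finger_gap: 1.0
```

```bash
python3 go.py
python3 - <<'E'
from h import *
a=cap('scene')['image'][160:270,160:360]; t=cap('top'); np.savez('t9.npz',**t)
b=t['image'][140:265,120:370]
cv2.imwrite('pics/fin.png',np.vstack([cv2.resize(a,(540,297),interpolation=2),cv2.resize(b,(540,270),interpolation=2)]))
E
```

```text
tcp [ 0.4138 -0.1718  0.2378] yaw 1.0 gap 1.0 t 33.6833 j [-0.54  0.21  0.99  2.02 -0.21  1.03  0.57] F [ 0.1 -0.2  0. ]
```

View pics/fin.png

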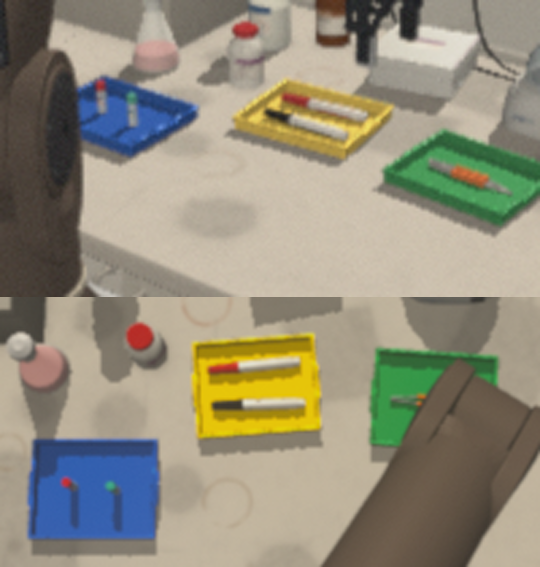

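Both views show two markers side by side in yellow, the forceps flat in green and both vials upright in blue. The flask has not moved. I do a quick numeric check and then hand in.

Run:
```python
from h import *
c=dict(np.load('t9.npz')); P=pts(c); Z=P[...,2]
n,l,s,ce=cv2.connectedComponentsWithStats(((Z>.013)&(Z<.06)).astype(np.uint8))
for nm,x0,y0,x1,y1,lo in(('yellow',213,163,265,202,.012),('blue',140,212,188,248,.025)):
    m=(Z[y0:y1,x0:x1]>lo).astype(np.uint8); n,l,s,ce=cv2.connectedComponentsWithStats(m); Q=P[y0:y1,x0:x1]
    for i in range(1,n):
        if s[i,4]>4: q=Q[l==i]; print(nm,s[i,4],np.median(q,0).round(3),'ztop',np.percentile(q[:,2],95).round(3))
print('flask',P[170,137].round(3))
arm.hand_in()
```

```text
yellow 195 [0.638 0.067 0.018] ztop 0.024
yellow 197 [0.581 0.059 0.018] ztop 0.024
yellow 23 [ 0.545 -0.001  0.02 ] ztop 0.029
blue 27 [0.458 0.316 0.049] ztop 0.055
blue 23 [0.453 0.255 0.047] ztop 0.054
flask [0.623 0.362 0.08 ]
the job is handed in; nothing more can be done
```

All five things are in their trays and the job is handed in, at about 34 s of the 133 s allowed. The pink pen was left alone.

What the last checks showed:
- **Markers:** depth gives both centred near (0.638, 0.067) and (0.581, 0.059), about 28–30 mm either side of the yellow tray's middle. Their tops are at about 20–24 mm, so they lie flat on the floor, side by side.
- **Vials:** they stand at (0.458, 0.316) and (0.453, 0.255) in the blue tray. Their tops are at about 50–55 mm, against 50 mm expected for standing upright on the floor.
- **Forceps:** both final pictures show them lying flat in the green tray. The arm partly blocked the top view, so I did not measure their depth.
- **Flask:** depth at the same pixel agrees with the start to about 5 mm, and it looks in place in both final views.
- **Beaker:** it looked in place in the last picture that showed it, before the teal vial was carried over. I did not measure it again.

The two cameras disagreed by about 5 mm in x throughout. I mostly went by the top view, and all five grasps held. No check failed.

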